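# Set a test tile parallel to the straightedge with a spacer and hold it flush

## Robot

A 6-joint arm with a two-finger parallel gripper is mounted at the origin on a cart in front of the work surface, level with it; the furniture and walls round the work are solid. World frame = base frame: x ahead of the robot, y to its left, z up, the work surface at z = 0. Lengths are in m, angles in rad, forces in N, time in s.
With the tool pointing down it reaches from about 0.35 to 0.975 m from the base axis. Payload 4.9 kg.
Tool frame: the origin (TCP) lies at the very end of the fingers, on their centre line; the grasp point (between the pads) lies 19 mm behind it; z points along the fingers, y is the line along which they close (so a half turn about z gives the same grasp; the last joint's range is limited). The gripper opens to 85 mm and grips with 20 to 120 N. Pads are 22 mm wide; open, the fingers measure 114 mm over their backs; the gripper's body (76 mm by 85 mm) begins 54 mm behind the grasp point. The pads swing forward as they close: fully open they stand 13 mm farther back than shut.
Start: joints at [-1.284, 0.053, 1.613, -0, 1.476, -0.119], TCP at [0.247, -0.574, 0.231] pointing down, gripper open.
Joint ranges: [-3.01, 3.01], [-1.01, 2.22], [0.06, 2.58], [-1.02, 4.17], [0.09, 2.62], [-3.14, 3.14]. Speed limits (rad/s): [2.57, 2.57, 3.14, 3.14, 3.14, 3.14].

## Interface

Orientations are given as a unit quaternion [w, x, y, z].
In Python, from plant import manip, vision, order gives the robot as it stands.
- The arm moves only by the tool play_rows, never from a script. Its argument "steps" is a list that holds one entry, the list of rows, each a list of 6 numbers: the shift along the tool's x, y, z in mm, then the turn, a rotation vector about the tool's x, y, z in degrees. A call has 1 to 12 rows; each row is the pose to reach, as a shift and turn from the pose commanded when the call began, along the tool's axes at that moment; what a row does not reach only later rows make up. A row lasts 1/12 s, in which the tool goes at most 41.7 mm and 7.16 degrees, less where a joint would pass 70% of its speed; a pose out of reach is approached as far as the arm can. A call with a gripper value outside its range is refused whole. "claw" is the gripper's target within -1 to 1 (fully open at 1, half-way at 0, shut at -1), set as the call begins (left out, the last holds). The fingers move at their own pace and stop on an object; the grip force is fixed at half the most. Time passes only in rows, so rows that repeat a pose let the fingers close. It gives the time, the measured TCP pose, the force, the opening and the grip force at its end, in the units of the state.
- manip.state(): the state, without advancing time (a new reading comes with each control period).
- vision.grab_frame(name): name is "scene" or "top" or "wrist"; returns (picture, depth): 420x560x3 uint8, blue, green, red; 420x560 float32, m along the optical axis (not along the pixel's ray), 0 where there is no reading.
- vision.camera_info(name): a dict with "K" (3x3 intrinsics, pixels), "k1" (the pictures are not rectified: a ray, as slopes to the right and down, at radius r is drawn at 1 + k1 r^2 times it, then the intrinsics apply), "eye" and "orientation" of the camera in the world; the wrist camera has in their place "T_tool_cam" (4x4, takes a point from camera to tool coordinates, whose origin is the TCP and whose axes are the flange's). Camera axes: x right, y down, z forward; pixel columns grow to the right and rows downward; lengths in m; the calibration is good to about 2 mm. A picture is of the moment at which its call begins: read the wrist's pose just before it. camera_info takes no time and is no camera call.
- order.job_done(): hands the job in; it is judged then, once.
The state is a dict: "time": time; "joint_pos": joint angles; "joint_vel": joint speeds; "joint_efforts": joint torques, N m; "tool_pos": TCP position; "tool_rot": TCP orientation; "contact_force": force on the tool from outside, world axes, zero at the start; "ft_torque": the same for the moment, N m; "gripper_width": opening from 0.0 (shut) to 1.0 (fully open); "grasp_force": force on a finger pad.
Only numpy, scipy, OpenCV 4.12 (cv2) and the standard library are available. Lean on these libraries where they do the work, as an engineer would, in place of code of your own. Each camera call takes 0.05 s, during which the arm holds its last target. There are 200 camera calls.

## Task

Set up the tile for a slip test: pick up the toppled T-shaped spacer, turn it upright and slide its tongue into the gap between tile and steel bar in front of the black clip, where the gap is wide enough (not where the yellow clip's nose narrows it), so that it stands on the slab, and let go of it. Then push the tile's near edge until the tile sits flush against both the yellow nose and the spacer, and finish while still holding it there with a light steady push of about 5 to 20 N, not touching the spacer. Force nothing, keep the tile flat on the slab and leave the other things alone.

Things in the scene. Friction and masses are not known exactly. Their poses are not given: they have to be found in the camera images.
- slab: grey concrete slab, 190 (x) x 280 (y) x 30 mm, fixed, with a square steel bar 20 x 20 mm fixed on top along its far side. Origin: centre of the slab's underside; x points away from the robot to the bar, y along the bar, z up. Slab top z = 30 mm; the bar's front face is the plane x = +45 mm, its top z = 50 mm.
- tile: loose red-brown quarry tile, 65 (x) x 130 (y, along the bar) x 20 mm thick, about 0.4 kg, smooth, flat on the slab in front of the bar and nearly parallel to it, about 15 mm away from it. Origin: centre of its underside; x towards the bar, z up.
- spacer: loose T-shaped spacer, 0.12 kg, toppled on the worktop: steel tongue 10 (x) x 30 (y) mm from z = 0 to 44 mm (lowest 4 mm thinned to 7 as lead-in), yellow ribbed plastic head 44 (x) x 30 (y) from z = 44 to 62 mm. Origin: middle of the foot; z from foot to head, now about 22 deg above level. Same if turned half round z. In use its foot stands on the slab, x across the gap.
- nose_clip: yellow clip fixed over the bar, 24 mm wide, with a nose 10 mm thick before the bar that narrows the gap there to about 5 mm. Origin: on the slab's top at the foot of the bar's front face, mid width; axes as the slab's; nose front at x = -10 mm, clip top z = 24 mm. It is 42 mm left or right of the slab's middle.
- plain_clip: black clip fixed over the bar, 24 mm wide, without a nose: the gap before it has its full width. 42 mm from the slab's middle, on the side opposite to the yellow clip. Origin and axes as the yellow clip's; top z = 24 mm.
- rubber_bung: dark red rubber bung, 31 mm across, 26 mm high, a bystander to leave alone; origin: middle of its underside
- marker_1: white and black marker pen, 135 mm long, lying, a bystander to leave alone; origin: middle of its underside
- dropper_amber: amber dropper bottle, 32 mm across, 96 mm high, a bystander to leave alone; origin: middle of its underside
- tape_roll: roll of masking tape, 66 mm across, 19 mm high, lying flat, a bystander to leave alone; origin: middle of its underside
- vial_1: vial with white cap, 25 mm across, 53 mm high, a bystander to leave alone; origin: middle of its underside
- vial_2: vial with black cap, 25 mm across, 53 mm high, a bystander to leave alone; origin: middle of its underside

How it is judged:
By the outcome, as a careful person would: the job done as asked, in the order asked, and still so for the second after the job is handed in, while the arm keeps its last pose, push and grip.
It also fails if it takes over 56 s, if anything falls off the work surface, if the arm or the gripper's body presses on something with over 40 N, if the wrist force passes 120 N, or if a joint passes its speed limit or range.

## Working session

There is one attempt and no reset: what is moved stays moved. The work goes in short steps, Python scripts to look and compute and a tool call to move; the robot and the scene stay as the last step left them, time stands still between calls to the robot, and variables do not carry over. Pictures are saved under pics/ and viewed, at most 10 in all, crops included, and the job is handed in when it is done.

Besides the shell and the picture viewer there is one more tool, called as name([rows], argument=value, ...), one row to a line, values as JSON. play_rows: Moves the arm, as the interface text tells. Its arguments: {"type":"object","properties":{"steps":{"type":"array"},"claw":{"type":"number"}},"required":["steps"]}

```bash
mkdir -p pics; ls; cat > h.py <<'E'
import numpy as np, cv2, json
from scipy.spatial.transform import Rotation as R
from plant import manip, vision, order
def rot(q): return R.from_quat([q[1],q[2],q[3],q[0]])
def pose():
    s=manip.state(); T=np.eye(4); T[:3,:3]=rot(s["tool_rot"]).as_matrix(); T[:3,3]=s["tool_pos"]; return T
def cam(name,T=None):
    c=vision.camera_info(name); K=np.array(c["K"])
    if name=="wrist": M=T@np.array(c["T_tool_cam"])
    else:
        M=np.eye(4); o=np.array(c["orientation"]); M[:3,:3]=o if o.shape==(3,3) else rot(o).as_matrix(); M[:3,3]=c["eye"]
    return K,c["k1"],M
def rays(uv,C):
    K,k1,M=C; uv=np.atleast_2d(np.array(uv,float))
    d=np.stack([(uv[:,0]-K[0,2])/K[0,0],(uv[:,1]-K[1,2])/K[1,1]],1); p=d.copy()
    for _ in range(8): p=d/(1+k1*(p**2).sum(1,keepdims=True))
    return np.c_[p,np.ones(len(p))]
def onplane(uv,z,C):
    M=C[2]; w=rays(uv,C)@M[:3,:3].T; return M[:3,3]+w*((z-M[2,3])/w[:,2])[:,None]
def cloud(dep,C):
    h,w=dep.shape; v,u=np.mgrid[:h,:w]; r=rays(np.c_[u.ravel(),v.ravel()],C)*dep.reshape(-1,1)
    return (r@C[2][:3,:3].T+C[2][:3,3]).reshape(h,w,3)
def grab(name,save):
    T=pose(); im,dep=vision.grab_frame(name); cv2.imwrite(f"pics/{save}.png",im); C=cam(name,T)
    np.savez(f"{save}.npz",im=im,dep=dep,K=C[0],k1=C[1],M=C[2]); return im,dep,C
def load(s):
    f=np.load(f"{s}.npz"); return f["im"],f["dep"],(f["K"],float(f["k1"]),f["M"])
E
python3 - <<'E'
from h import *
for n in("top","scene"):
    im,d,C=grab(n,n+"0"); print(C, (d>0).mean())
print(manip.state())
E
```

```text
pics
(array([[397.8522513 ,   0.        , 280.69578394],
       [  0.        , 397.8522513 , 211.41092599],
       [  0.        ,   0.        ,   1.        ]]), 0.031182701377388978, array([[ 3.36026702e-03, -9.93240373e-01,  1.16027025e-01,
         4.50298915e-01],
       [-9.99566013e-01,  5.95331728e-05,  2.94581323e-02,
         9.13235039e-02],
       [-2.92659138e-02, -1.16075658e-01, -9.92809120e-01,
         9.32928370e-01],
       [ 0.00000000e+00,  0.00000000e+00,  0.00000000e+00,
         1.00000000e+00]])) 0.9961352040816327
(array([[483.14357587,   0.        , 282.58089896],
       [  0.        , 483.14357587, 213.14267894],
       [  0.        ,   0.        ,   1.        ]]), -0.013330149226417471, array([[ 0.90481843, -0.27376876,  0.32612005,  0.14855677],
       [-0.42514951, -0.53862971,  0.72741043, -0.81283384],
       [-0.0234843 , -0.79682413, -0.60375474,  0.81864868],
       [ 0.        ,  0.        ,  0.        ,  1.        ]])) 0.9959608843537415
{'time': 0.1, 'joint_pos': array([-1.28398241e+00,  5.32828675e-02,  1.61418425e+00,  2.43632856e-05,
        1.47602195e+00, -1.18984281e-01]), 'joint_vel': array([-0.00051703, -0.00192976, -0.00496357, -0.00029935,  0.00130643,
       -0.00123854]), 'joint_efforts': array([-8.70412950e-04, -3.94903386e+01, -3.71364784e+01, -1.14546169e-04,
        3.89299414e-03, -1.46618640e-05]), 'tool_pos': array([ 0.24657045, -0.57367476,  0.23017445]), 'tool_rot': array([-9.45888040e-04,  9.79486292e-01,  2.01508570e-01, -6.73921620e-05]), 'contact_force': array([0.19403497, 0.5921419 , 0.22703377]), 'ft_torque': array([0.01852284, 0.03835646, 0.02593891]), 'grasp_force': 0.0, 'gripper_width': 0.9969707572220056}
```

View pics/top0.png

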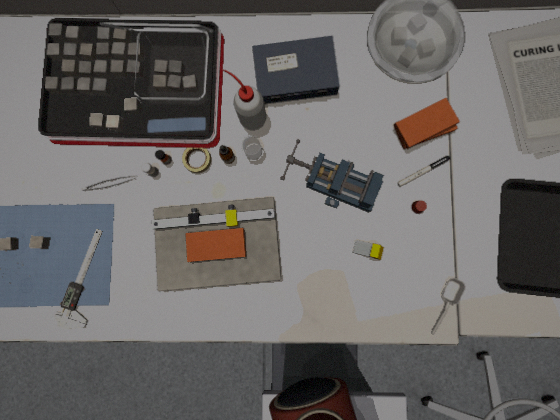

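View pics/scene0.png

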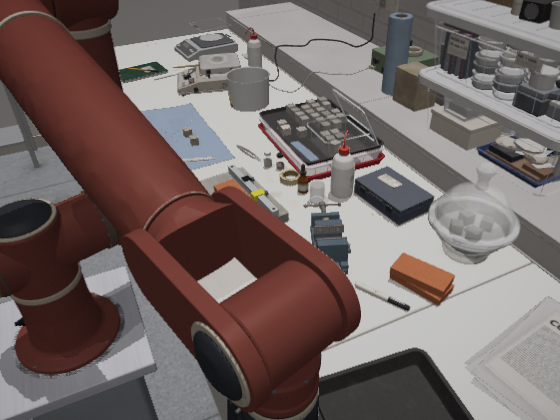

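Top view: the slab is around (217,243), the tile at (216,245), the black clip at (194,216) and the yellow clip at (231,216). The toppled spacer lies at (368,249), with its head on the right at (376,250). The scene view is mostly blocked by the arm.

```bash
cat > m.py <<'E'
from h import *
im,d,C=load("top0"); P=cloud(d,C); hsv=cv2.cvtColor(im,cv2.COLOR_BGR2HSV)
def box(m,z,n):
    m=m.astype(np.uint8); c=max(cv2.findContours(m,0,cv2.CHAIN_APPROX_NONE)[0],key=cv2.contourArea)
    q=onplane(c[:,0],z,C)[:,:2]; r=cv2.minAreaRect((q*1000).astype(np.float32)); print(n,np.round(r[0],1),np.round(r[1],1),round(r[2],1),'px',len(q))
    return q
v,u=np.mgrid[:420,:560]
roi=lambda a,b,c,e:(u>a)&(u<b)&(v>c)&(v<e)
H,S,V=[hsv[...,i].astype(int) for i in range(3)]
box(roi(170,260,220,275)&(H<15)&(S>120),.05,"tile")
box(roi(222,245,200,232)&(H>20)&(H<35)&(S>130)&(V>100),.054,"yclip")
box(roi(185,203,200,228)&(V<50),.054,"kclip")
Z=P[...,2]
box(roi(145,290,190,300)&(Z>.02),.03,"slab")
box(roi(150,280,205,232)&(Z>.043)&(S<60),.05,"bar")
s=roi(345,395,230,270)
box(s&(Z>.007),.02,"spacer all")
yel=s&(H>20)&(H<35)&(S>120)
for n,m in(("yellow",yel),("steel",s&(Z>.007)&~yel)):
    p=P[m]; print(n,m.sum(),np.round(p.mean(0),4),np.round(np.percentile(p,[3,97],axis=0),4).tolist())
c=cv2.resize(im[180:310,140:400],None,fx=3,fy=3,interpolation=cv2.INTER_CUBIC); cv2.imwrite("pics/crop.png",c)
E
python3 m.py
```

```text
tile [479.7 262.6] [ 65.3 131.3] 5.6 px 171
yclip [539.6 228.9] [35.2 23.4] 5.5 px 48
kclip [539.2 311.3] [22.3 24.7] 8.2 px 36
slab [482.7 267.2] [189.8 283.2] 5.3 px 408
bar [541. 325.] [ 38.3 165.1] 5.3 px 183
spacer all [471.7 -78.8] [65.  32.2] 74.9 px 78
yellow 157 [ 0.466  -0.093   0.0447] [[0.451, -0.1111, 0.0119], [0.4816, -0.0814, 0.048]]
steel 234 [ 0.4736 -0.067   0.0208] [[0.4576, -0.0842, 0.0081], [0.4895, -0.0502, 0.0261]]
```

View pics/crop.png

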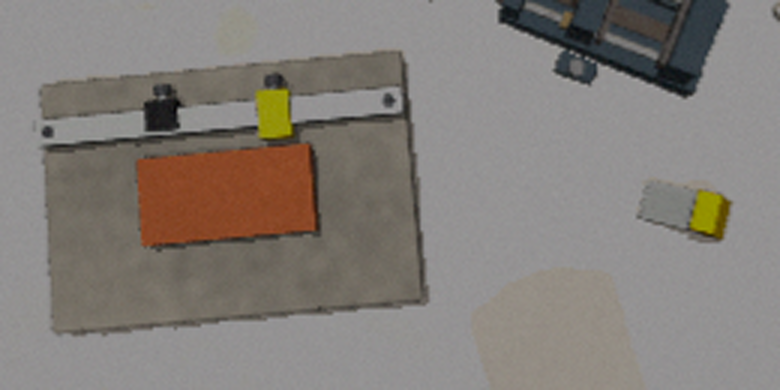

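The crop matches: tile at x 138–315, bar above it, black clip at (160,112), yellow clip at (274,112), and the spacer with its grey tongue at (665,205) and yellow head at (710,213). The slab yaw is about +5.4°, and the spacer's head points along about -105°.

```bash
cat >> h.py <<'E'
def delta(p,Rm):
    T=pose(); print("shift mm",np.round(1000*T[:3,:3].T@(np.array(p)-T[:3,3]),1),"rotvec deg",np.round(np.degrees(R.from_matrix(T[:3,:3].T@Rm).as_rotvec()),1))
def lyingR(yawdeg,tau):  # head yaw; tool tilt over head
    a=np.radians(yawdeg); h=np.array([np.cos(a),np.sin(a),0]); t=np.radians(tau)
    z=-h*np.sin(t)-np.array([0,0,np.cos(t)]); y=np.array([-np.sin(a),np.cos(a),0]); return np.c_[np.cross(y,z),y,z]
E
python3 - <<'E'
from h import *
Rm=lyingR(-105.1,40); print(Rm.round(2))
hc=np.array([.465,-.0965,.023]); delta(hc-Rm[:,2]*.12,Rm)
E
```

```text
[[ 0.2   0.97  0.17]
 [ 0.74 -0.26  0.62]
 [ 0.64  0.   -0.77]]
shift mm [ 341.2 -291.5  115.9] rotvec deg [ 17.9  37.1 -49.5]
```

play_rows([
  [[341,-291,116,18,37,-49],[341,-291,116,18,37,-49],[341,-291,116,18,37,-49],[341,-291,116,18,37,-49],[341,-291,116,18,37,-49],[341,-291,116,18,37,-49],[341,-291,116,18,37,-49],[341,-291,116,18,37,-49],[341,-291,116,18,37,-49],[341,-291,116,18,37,-49],[341,-291,116,18,37,-49],[341,-291,116,18,37,-49]],
], claw=1)

```text
time: 1.1
tool_pos: [0.4446, -0.1661, 0.1125]
tool_rot: [-0.212, 0.747, 0.569, 0.27]
contact_force: [-0.5, 0.6, -0.5]
gripper_width: 0.998
grasp_force: 0.0
```

play_rows([
  [[0,0,0,0,0,0],[0,0,0,0,0,0]],
])

```text
time: 1.27
tool_pos: [0.4451, -0.1722, 0.1152]
tool_rot: [-0.208, 0.749, 0.569, 0.27]
contact_force: [0.1, -0.8, -0.2]
gripper_width: 0.999
grasp_force: 0.0
```

```bash
python3 - <<'E'
from h import *
im,d,C=grab("wrist","w1"); s=manip.state(); print(s["joint_pos"].round(3),s["time"],s["tool_pos"],s["contact_force"])
Rm=lyingR(-105.1,40); hc=np.array([.465,-.0965,.023]); delta(hc-Rm[:,2]*.12,Rm)
P=cloud(d,C); hsv=cv2.cvtColor(im,cv2.COLOR_BGR2HSV); H,S,V=[hsv[...,i].astype(int) for i in range(3)]
near=(abs(P[...,0]-.468)<.05)&(abs(P[...,1]+.083)<.06)&(d>0)
yel=near&(H>18)&(H<38)&(S>100)&(P[...,2]>.004); st=near&~yel&(P[...,2]>.008)&(P[...,2]<.05)
for n,m in(("y",yel),("s",st)):
    p=P[m]; print(n,m.sum(),np.argwhere(m).mean(0),p.mean(0).round(4),np.percentile(p,[2,98],axis=0).round(4).tolist())
    if m.sum()>9: r=cv2.minAreaRect((p[:,:2]*1000).astype(np.float32)); print(r)
E
```

```text
[-0.856  0.006  1.98   0.561  1.586 -0.701] 1.3167 [ 0.44522815 -0.17317893  0.11568489] [-0.48894235 -0.15925771 -0.59052638]
shift mm [ 1.1 -0.9  1.9] rotvec deg [ 0.1  0.2 -0.5]
y 1701 [210.45326279 282.73309818] [ 0.4643 -0.1016  0.0325] [[0.4493, -0.1155, 0.0085], [0.4799, -0.0831, 0.0467]]
((466.7261657714844, -92.55448913574219), (45.86886978149414, 29.68805503845215), 74.76748657226562)
s 438 [180.25799087 281.69863014] [ 0.4742 -0.0627  0.0135] [[0.4537, -0.0956, 0.0088], [0.4893, -0.0511, 0.0259]]
((469.69439697265625, -81.08464050292969), (60.01921463012695, 29.99482536315918), 75.0269775390625)
```

View pics/w1.png

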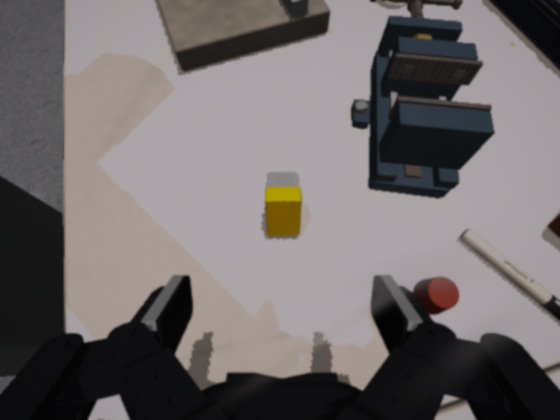

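The wrist view shows the spacer head at (282,210), centred between the fingers and aligned with them.

play_rows([
  [[1,-1,35,0,0,0],[1,-1,70,0,0,0],[1,-1,100,0,0,0],[1,-1,120,0,0,0],[1,-1,132,0,0,0],[1,-1,137,0,0,0],[1,-1,137,0,0,0],[1,-1,137,0,0,0]],
])

```text
time: 1.98
tool_pos: [0.4683, -0.0881, 0.0117]
tool_rot: [-0.207, 0.749, 0.568, 0.27]
contact_force: [-0.1, 0.4, 0.1]
gripper_width: 0.999
grasp_force: 0.0
```

play_rows([
  [[0,0,0,0,0,0],[0,0,0,0,0,0],[0,0,0,0,0,0],[0,0,0,0,0,0],[0,0,0,0,0,0],[0,0,0,0,0,0],[0,0,0,0,0,0],[0,0,0,0,0,0],[0,0,0,0,0,0],[0,0,0,0,0,0]],
], claw=-1)

```text
time: 2.82
tool_pos: [0.4678, -0.0868, 0.0112]
tool_rot: [-0.208, 0.749, 0.568, 0.27]
contact_force: [-0.7, -2.7, 4.5]
gripper_width: 0.339
grasp_force: 62.5
```

```bash
cat >> h.py <<'E'
def spacer_in_tool(T,hc,yaw,elev):
    a,e=np.radians(yaw),np.radians(elev); h=np.array([np.cos(a),np.sin(a),0]); z=h*np.cos(e)+np.array([0,0,np.sin(e)])
    y=np.array([-np.sin(a),np.cos(a),0]); S=np.eye(4); S[:3,:3]=np.c_[np.cross(y,z),y,z]; S[:3,3]=hc-z*.053; return np.linalg.inv(T)@S
SL=np.array([.4827,.2672]); TH=5.4
def slabpt(x,y,z=0):
    t=np.radians(TH); return np.array([SL[0]+x*np.cos(t)-y*np.sin(t),SL[1]+x*np.sin(t)+y*np.cos(t),z])
def upR(yaw): return R.from_euler("z",yaw,degrees=True).as_matrix()
E
python3 - <<'E'
from h import *
T=pose(); A=spacer_in_tool(T,np.array([.465,-.0965,.023]),-105.1,22.); np.save("A.npy",A); print(A.round(3))
iA=np.linalg.inv(A)
print("lift",(T[:3,:3].T@[0,0,160]).round(1))
# upright in place, raised; spacer y = tool y
S=np.eye(4); S[:3,:3]=upR(-105.1); S[:3,3]=[.465,-.10,.19]; W=S@iA; delta(W[:3,3],W[:3,:3])
S2=np.eye(4); S2[:3,:3]=upR(TH); S2[:3,3]=slabpt(37,40,.15); W2=S2@iA
D=np.linalg.inv(W)@W2; print("W->W2",(D[:3,3]*1000).round(1),np.degrees(R.from_matrix(D[:3,:3]).as_rotvec()).round(1)); print(W2.round(3))
E
```

```text
[[-0.882  0.008 -0.472  0.025]
 [ 0.006  1.     0.006 -0.   ]
 [ 0.472  0.002 -0.882  0.031]
 [ 0.     0.     0.     1.   ]]
lift [ 102.5   -0.6 -122.9]
shift mm [ 123.8    0.3 -180.7] rotvec deg [ -0.6 -68.   -0.1]
W->W2 [ 44966.   20260.6 -23894.5] [-52.1   0.6 -97.4]
[[-8.7800e-01 -8.8000e-02  4.7000e-01  3.3561e+01]
 [-7.5000e-02  9.9600e-01  4.6000e-02  4.3572e+01]
 [-4.7200e-01  6.0000e-03 -8.8200e-01  1.8900e-01]
 [ 0.0000e+00  0.0000e+00  0.0000e+00  1.0000e+00]]
```

play_rows([
  [[10,0,-12,0,0,0],[30,0,-36,0,0,0],[55,0,-66,0,0,0],[80,0,-96,0,0,0],[100,0,-120,0,-5,0],[110,0,-140,0,-12,0],[118,0,-160,0,-19,0],[124,0,-180,0,-26,0],[124,0,-180,0,-33,0],[124,0,-180,0,-40,0],[124,0,-180,0,-47,0],[124,0,-180,0,-54,0]],
])

```text
time: 3.82
tool_pos: [0.4631, -0.1061, 0.2289]
tool_rot: [0.076, 0.79, 0.601, -0.101]
contact_force: [0.3, -0.7, -1.4]
gripper_width: 0.342
grasp_force: 61.9
```

play_rows([
  [[0,0,0,0,-7,0],[0,0,0,0,-14,0],[0,0,0,0,-14,0],[0,0,0,0,-14,0]],
])

```text
time: 4.15
tool_pos: [0.4624, -0.1047, 0.2262]
tool_rot: [0.144, 0.771, 0.589, -0.195]
contact_force: [-0.3, -0.2, -1.5]
gripper_width: 0.338
grasp_force: 62.0
```

```bash
sed -i 's/x\*np.cos(t)-y\*np.sin(t)/(x*np.cos(t)-y*np.sin(t))\/1000/; s/x\*np.sin(t)+y\*np.cos(t)/(x*np.sin(t)+y*np.cos(t))\/1000/' h.py
cat > go.py <<'E'
from h import *
import sys
x,y,z=map(float,sys.argv[1:4]); iA=np.linalg.inv(np.load("A.npy"))
S2=np.eye(4); S2[:3,:3]=upR(TH); S2[:3,3]=slabpt(x,y,z/1000); W2=S2@iA; print(W2.round(3)); delta(W2[:3,3],W2[:3,:3])
s=manip.state(); print(s["joint_pos"].round(2),s["time"],s["gripper_width"],s["tool_pos"],s["contact_force"])
T=pose(); S=T@np.load("A.npy"); print("spacer now",S.round(3).tolist())
E
python3 go.py 37 40 120
```

```text
[[-0.878 -0.088  0.47   0.523]
 [-0.075  0.996  0.046  0.311]
 [-0.472  0.006 -0.882  0.159]
 [ 0.     0.     0.     1.   ]]
shift mm [ 399.8  -51.2 -136.8] rotvec deg [-52.5  -0.2 -97.1]
[-0.11 -0.23  1.94 -0.48  1.53  0.21] 4.15 0.33842572226350565 [ 0.46242803 -0.10466653  0.22622633] [-0.29321629 -0.18154827 -1.45607518]
spacer now [[-0.259, 0.966, 0.013, 0.464], [-0.966, -0.259, -0.005, -0.097], [-0.002, -0.014, 1.0, 0.187], [0.0, 0.0, 0.0, 1.0]]
```

play_rows([
  [[25,-3,-9,-3,0,-6],[50,-6,-17,-6,0,-12],[80,-10,-28,-9,0,-18],[110,-14,-38,-13,0,-24],[140,-18,-48,-16,0,-30],[170,-22,-59,-19,0,-36],[200,-26,-69,-23,0,-42],[230,-29,-79,-26,0,-48],[260,-33,-89,-29,0,-54],[290,-37,-99,-32,0,-60],[320,-41,-110,-36,0,-66],[345,-44,-118,-39,0,-72]],
])

```text
time: 5.15
tool_pos: [0.5169, 0.2533, 0.1698]
tool_rot: [0.238, 0.197, 0.95, -0.046]
contact_force: [-0.5, -0.7, -1.6]
gripper_width: 0.343
grasp_force: 62.0
```

```bash
python3 go.py 37 40 120
```

```text
[[-0.878 -0.088  0.47   0.523]
 [-0.075  0.996  0.046  0.311]
 [-0.472  0.006 -0.882  0.159]
 [ 0.     0.     0.     1.   ]]
shift mm [20.6 55.6  1.3] rotvec deg [-13.4   0.1 -25.1]
[ 0.51 -0.18  1.99 -0.44  1.05 -0.49] 5.15 0.34343117187767075 [0.51694994 0.2532522  0.16975503] [-0.5078388  -0.65637188 -1.59075473]
spacer now [[0.92, 0.391, 0.0, 0.51], [-0.391, 0.92, -0.001, 0.256], [-0.001, 0.0, 1.0, 0.131], [0.0, 0.0, 0.0, 1.0]]
```

play_rows([
  [[5,14,0,-3,0,-6],[10,28,1,-6,0,-12],[15,42,1,-9,0,-18],[20,53,1,-12,0,-23],[20,53,1,-12,0,-23],[20,53,1,-12,0,-23],[20,53,1,-12,0,-23]],
])

```text
time: 5.73
tool_pos: [0.5227, 0.3067, 0.16]
tool_rot: [0.244, -0.018, 0.97, 0.004]
contact_force: [-0.2, -0.5, -2.0]
gripper_width: 0.337
grasp_force: 62.0
```

```bash
python3 go.py 37 40 120; python3 - <<'E'
from h import *
im,d,C=grab("top","t2"); im2,d2,C2=grab("wrist","w2"); im3,d3,C3=grab("scene","s2")
a=cv2.resize(im[175:305,130:330],None,fx=2,fy=2); b=cv2.resize(im3[120:250,180:380],None,fx=2,fy=2)
cv2.imwrite("pics/comb2.png",np.vstack([np.hstack([a,b]),np.hstack([cv2.resize(im2,(400,300)),np.zeros((300,400,3),np.uint8)])]))
E
```

```text
[[-0.878 -0.088  0.47   0.523]
 [-0.075  0.996  0.046  0.311]
 [-0.472  0.006 -0.882  0.159]
 [ 0.     0.     0.     1.   ]]
shift mm [0.1 4.6 0.9] rotvec deg [-1.7  0.1 -2.4]
[ 0.51 -0.18  2.01 -0.28  0.88 -0.97] 5.7333 0.3367550313359512 [0.52274088 0.30667636 0.16000808] [-0.21644634 -0.45305525 -1.99505565]
spacer now [[0.999, -0.042, -0.001, 0.516], [0.042, 0.999, 0.006, 0.306], [0.001, -0.006, 1.0, 0.121], [0.0, 0.0, 0.0, 1.0]]
```

View pics/comb2.png

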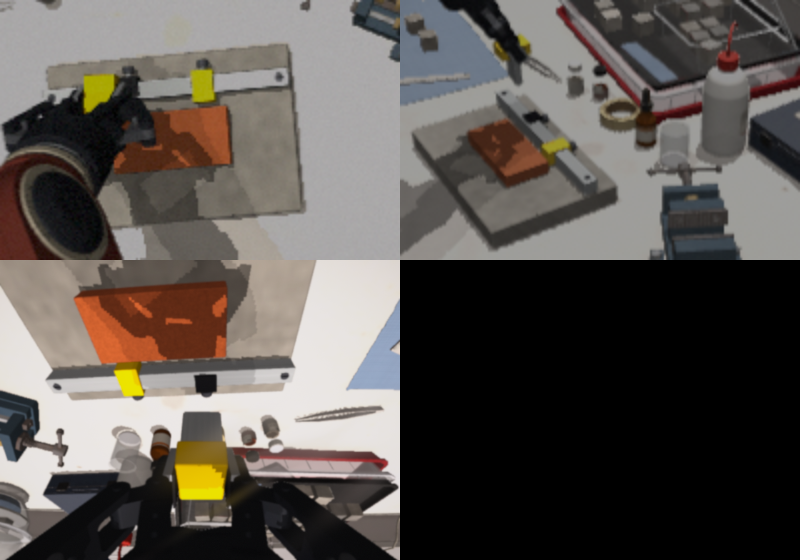

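The top-left view has the gripper over the gap's black-clip side. In the wrist view (bottom-left) the upright spacer is held at (200,450). The gap lies above the bar at row ~362, with the black clip at (205,383).

```bash
cat > m2.py <<'E'
from h import *
import sys
im,d,C=load(sys.argv[1]); P=cloud(d,C); A=np.load("A.npy"); t=np.radians(TH)
hsv=cv2.cvtColor(im,cv2.COLOR_BGR2HSV); H,S,V=[hsv[...,i].astype(int) for i in range(3)]
ex,ey=np.array([np.cos(t),np.sin(t)]),np.array([-np.sin(t),np.cos(t)])
Q=np.dstack([(P[...,:2]-SL)@ex,(P[...,:2]-SL)@ey,P[...,2]])*1000
st=(d>0)&(d<.35)
tile=(H<14)&(S>120)&(abs(Q[...,0])<60)&(abs(Q[...,1])<90)
q=Q[tile&(Q[...,2]>44)]; print("tile top z",np.median(q[:,2]),"x/y 0.5,99.5%",np.percentile(q,[.5,99.5],axis=0)[:,:2].round(1).tolist())
r=cv2.minAreaRect(q[:,:2].astype(np.float32)); print(r)
ins=(abs(Q[...,1])<135)&(Q[...,0]>15)&(Q[...,0]<80)
bar=ins&(Q[...,2]>44)&(Q[...,2]<54)&(S<50)&(V>90); q=Q[bar]; print("bar z",np.median(q[:,2]))
for a in range(-130,131,20):
    s=q[abs(q[:,1]-a)<10]
    if len(s)>20: print(a,np.percentile(s[:,0],[2,98]).round(1),end=' ')
print()
for n,m in(("black",ins&(Q[...,2]>50)&(Q[...,2]<58)&(V<55)),("yell",ins&(Q[...,2]>50)&(Q[...,2]<58)&(H>20)&(H<35)&(S>120))):
    if m.sum()>5: print(n,m.sum(),np.percentile(Q[m],[3,97],axis=0).round(1).tolist())
sp=(Q[...,2]>80)&(Q[...,2]<230)&(abs(Q[...,0]-37)<40)&(abs(Q[...,1]-40)<40)
y=sp&(H>18)&(H<38)&(S>100)
if y.sum()>50: print("head",y.sum(),np.percentile(Q[y],[1,50,99],axis=0).round(1).tolist())
g=sp&~y&(Q[...,2]<163)&(abs(Q[...,1]-40)<17)&(S<60)
if g.sum()>50:
    q=Q[g]; c=np.median(q,0); k=q[abs(q[:,0]-c[0])<6]; u,w,v=np.linalg.svd(k-k.mean(0),full_matrices=False)
    print("tongue",g.sum(),c.round(1),np.percentile(k,[2,98],axis=0).round(1).tolist(),"normal",v[2].round(3))
E
python3 m2.py w2; python3 - <<'E'
from h import *
print((pose()@np.load("A.npy"))[:3,3], ((pose()@np.load("A.npy"))[:2,3]-SL)*1000)
E
```

```text
tile top z 49.531098511544165 x/y 0.5,99.5% [[-37.4, -66.8], [26.7, 60.9]]
((-2.522869110107422, -3.33489990234375), (130.56167602539062, 70.44572448730469), 89.9291000366211)
bar z 49.50272750774879
-130 [43.4 63. ] -110 [43.5 62.9] -90 [43.4 62.9] -70 [43.5 63. ] -50 [43.6 79.9] -30 [43.9 63. ] -10 [43.9 63.2] 10 [43.8 63. ] 30 [43.8 69.6] 50 [43.7 69.2] 70 [44.  63.4] 90 [43.9 63.3] 110 [43.7 63.3] 130 [43.8 63.3] 
black 712 [[47.1, 29.1, 51.1], [68.1, 50.9, 54.6]]
yell 1195 [[33.8, -54.8, 51.1], [68.2, -32.3, 54.6]]
head 6356 [[5.2, 20.9, 166.1], [16.1, 37.7, 183.1], [54.7, 58.2, 205.4]]
tongue 2172 [ 30.6  37.2 139.4] [[29.3, 23.6, 122.6], [32.2, 51.4, 152.2]] normal [-0.998  0.058 -0.022]
[0.5154133  0.30674579 0.12082438] [32.71330375 39.54579265]
```

```bash
python3 - <<'E'
from h import *
A=np.load("A.npy"); A[:3,:3]=A[:3,:3]@R.from_euler("y",-1.1,degrees=True).as_matrix(); np.save("A.npy",A)
E
python3 go.py 35.3 39 62
```

```text
[[-0.887 -0.088  0.453  0.522]
 [-0.076  0.996  0.045  0.31 ]
 [-0.455  0.005 -0.891  0.101]
 [ 0.     0.     0.     1.   ]]
shift mm [28.2  2.8 51.8] rotvec deg [-1.6  1.2 -2.4]
[ 0.51 -0.18  2.01 -0.28  0.88 -0.97] 5.8833 0.34604283195614616 [0.52255356 0.30744117 0.16004302] [-0.46679134  0.5045323  -1.21404358]
spacer now [[0.999, -0.045, -0.021, 0.515], [0.045, 0.999, 0.005, 0.307], [0.02, -0.006, 1.0, 0.121], [0.0, 0.0, 0.0, 1.0]]
```

play_rows([
  [[2,1,2,-0.5,0.5,-1],[6,3,10,-1.6,1.2,-2.4],[12,3,22,-1.6,1.2,-2.4],[18,3,34,-1.6,1.2,-2.4],[24,3,45,-1.6,1.2,-2.4],[28,3,52,-1.6,1.2,-2.4],[28,3,52,-1.6,1.2,-2.4],[28,3,52,-1.6,1.2,-2.4]],
])

```text
time: 6.55
tool_pos: [0.5218, 0.3107, 0.1001]
tool_rot: [0.233, -0.043, 0.971, 0.012]
contact_force: [0.6, 0.1, -0.7]
gripper_width: 0.335
grasp_force: 61.9
```

```bash
python3 - <<'E'
from h import *
im,d,C=grab("wrist","w3"); cv2.imwrite("pics/w3c.png",cv2.resize(im[80:420,100:480],None,fx=1.6,fy=1.6))
E
sed -i 's/Q\[...,2\]>80/Q[...,2]>57/; s/Q\[...,2\]<163/Q[...,2]<103/' m2.py
python3 m2.py w3;python3 go.py 35.3 39 38
```

```text
tile top z 49.582868656504175 x/y 0.5,99.5% [[-37.3, -66.9], [26.9, 60.8]]
((0.4697456359863281, 10.348236083984375), (157.6500701904297, 76.93901824951172), 89.35843658447266)
bar z 49.52462628219567
-130 [43.5 62.9] -110 [43.4 63.1] -90 [43.4 62.6] -70 [43.4 62.8] -50 [44.8 80. ] -30 [43.6 63.1] -10 [43.8 63.2] 10 [43.9 63.8] 30 [44.  61.4] 50 [44.  61.9] 70 [43.7 63.2] 90 [43.7 63.2] 110 [43.8 63.6] 130 [43.6 64.1] 
yell 1587 [[34.0, -54.7, 50.9], [67.7, -32.3, 54.4]]
head 5874 [[6.4, 24.9, 106.8], [17.1, 39.8, 123.1], [54.6, 55.6, 143.5]]
tongue 2235 [29.5 40.  79.4] [[28.5, 25.7, 62.9], [30.7, 54.3, 92.0]] normal [-1.     0.005 -0.002]
[[-0.887 -0.088  0.453  0.522]
 [-0.076  0.996  0.045  0.31 ]
 [-0.455  0.005 -0.891  0.077]
 [ 0.     0.     0.     1.   ]]
shift mm [11.1 -0.8 21.2] rotvec deg [ 0.  -0.   0.1]
[ 0.5  -0.1   2.05 -0.25  0.77 -1.02] 6.6 0.3392063195404007 [0.52228865 0.31098352 0.10104509] [ 0.07135017  0.0820843  -0.9029558 ]
spacer now [[0.995, -0.096, 0.0, 0.514], [0.096, 0.995, 0.001, 0.31], [-0.0, -0.001, 1.0, 0.062], [0.0, 0.0, 0.0, 1.0]]
```

View pics/w3c.png

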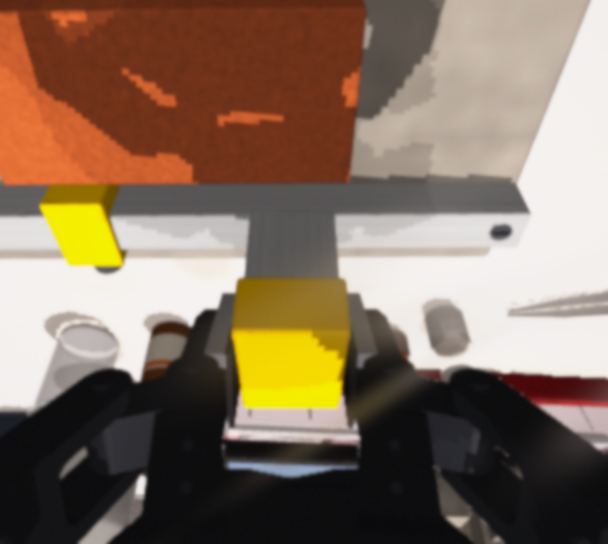

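The tongue hangs upright and square over the gap at (293,240), just above bar height.

play_rows([
  [[1,0,4,0,0,0],[4,0,9,0,0,0],[6,0,14,0,0,0],[8.5,0,18.5,0,0,0],[10.5,0,22.5,0,0,0],[12,0,25.5,0,0,0],[12,0,25.5,0,0,0],[12,0,25.5,0,0,0]],
])

```text
time: 7.27
tool_pos: [0.5227, 0.3109, 0.072]
tool_rot: [0.233, -0.043, 0.971, 0.013]
contact_force: [-1.0, 0.7, -1.1]
gripper_width: 0.343
grasp_force: 62.0
```

play_rows([
  [[0.5,0,1,0,0,0],[0.5,0,1,0,0,0],[0.5,0,1,0,0,0]],
])

```text
time: 7.52
tool_pos: [0.5231, 0.3111, 0.0716]
tool_rot: [0.233, -0.043, 0.971, 0.013]
contact_force: [-0.4, 0.3, -1.9]
gripper_width: 0.338
grasp_force: 62.0
```

```bash
python3 go.py 36 39 30
```

```text
[[-0.887 -0.088  0.453  0.523]
 [-0.076  0.996  0.045  0.31 ]
 [-0.455  0.005 -0.891  0.069]
 [ 0.     0.     0.     1.   ]]
shift mm [ 1.5 -0.8  2.1] rotvec deg [ 0.  -0.   0.1]
[ 0.5  -0.05  2.06 -0.27  0.72 -1.  ] 7.5167 0.3384662515211212 [0.52307926 0.31110491 0.07162225] [-0.42826855  0.32028813 -1.93912734]
spacer now [[0.995, -0.096, 0.0, 0.515], [0.096, 0.995, 0.001, 0.31], [-0.0, -0.001, 1.0, 0.033], [0.0, 0.0, 0.0, 1.0]]
```

No contact yet; I'll step down gently until the foot touches.

play_rows([
  [[0.5,0,0.9,0,0,0],[0.5,0,0.9,0,0,0],[0.7,0,1.3,0,0,0],[0.7,0,1.3,0,0,0]],
])

```text
time: 7.85
tool_pos: [0.5228, 0.311, 0.0698]
tool_rot: [0.233, -0.043, 0.971, 0.013]
contact_force: [-0.4, -0.0, -1.2]
gripper_width: 0.339
grasp_force: 62.0
```

play_rows([
  [[0.3,0,0.5,0,0,0],[0.3,0,0.5,0,0,0],[0.5,0,0.9,0,0,0],[0.5,0,0.9,0,0,0]],
])

```text
time: 8.18
tool_pos: [0.5228, 0.311, 0.0687]
tool_rot: [0.233, -0.043, 0.971, 0.013]
contact_force: [0.1, -0.1, -1.9]
gripper_width: 0.336
grasp_force: 62.0
```

play_rows([
  [[0.3,0,0.5,0,0,0],[0.3,0,0.5,0,0,0],[0.5,0,0.9,0,0,0],[0.5,0,0.9,0,0,0]],
])

```text
time: 8.52
tool_pos: [0.5231, 0.3111, 0.0682]
tool_rot: [0.234, -0.043, 0.971, 0.013]
contact_force: [-0.1, -1.0, 1.1]
gripper_width: 0.339
grasp_force: 62.3
```

play_rows([
  [[0.2,0,0.3,0,0,0],[0.2,0,0.3,0,0,0],[0.2,0,0.4,0,0,0],[0.2,0,0.4,0,0,0]],
])

```text
time: 8.85
tool_pos: [0.5233, 0.3112, 0.0681]
tool_rot: [0.234, -0.043, 0.971, 0.013]
contact_force: [-1.6, -1.2, 3.7]
gripper_width: 0.336
grasp_force: 62.6
```

play_rows([
  [[0,0,0,0,0,0],[0,0,0,0,0,0],[0,0,0,0,0,0],[0,0,0,0,0,0],[0,0,0,0,0,0],[0,0,0,0,0,0]],
], claw=0.4)

```text
time: 9.35
tool_pos: [0.5227, 0.311, 0.0672]
tool_rot: [0.233, -0.043, 0.971, 0.013]
contact_force: [0.3, -0.3, 0.6]
gripper_width: 0.706
grasp_force: 0.0
```

play_rows([
  [[0,0,-5,0,0,0],[0,0,-15,0,0,0],[0,0,-35,0,0,0],[0,0,-60,0,0,0],[0,0,-90,0,0,0],[0,0,-120,0,0,0],[0,0,-120,0,0,0],[0,0,-120,0,0,0]],
])

```text
time: 10.02
tool_pos: [0.4691, 0.3066, 0.1781]
tool_rot: [0.236, -0.043, 0.971, 0.014]
contact_force: [-0.5, -0.4, -0.8]
gripper_width: 0.702
grasp_force: 0.0
```

```bash
python3 - <<'E'
from h import *
im,d,C=grab("wrist","w4"); print(manip.state()["joint_pos"].round(2),pose().round(3).tolist())
E
sed -i 's/Q\[...,2\]>57/Q[...,2]>53/; s/Q\[...,2\]<103/Q[...,2]<73/' m2.py
python3 m2.py w4
```

```text
[ 0.54 -0.32  2.1  -0.24  0.95 -1.02] [[-0.887, -0.09, 0.454, 0.469], [-0.078, 0.996, 0.046, 0.306], [-0.456, 0.006, -0.89, 0.176], [0.0, 0.0, 0.0, 1.0]]
tile top z 49.49637824014486 x/y 0.5,99.5% [[-37.6, -67.0], [26.3, 60.6]]
((-15.700675964355469, -3.6010894775390625), (87.17926788330078, 129.55938720703125), 0.21220239996910095)
bar z 49.46881964809588
-130 [43.3 63.2] -110 [43.4 63.1] -90 [43.5 63. ] -70 [43.6 62.5] -50 [44.9 79.6] -30 [43.6 63.1] -10 [43.9 63.2] 10 [43.8 63.5] 30 [44.2 62.9] 70 [43.7 63. ] 90 [43.6 62.9] 110 [43.8 63.2] 130 [43.7 63.5] 
yell 793 [[31.2, -55.0, 51.1], [66.9, 29.6, 54.4]]
head 1866 [[13.0, 25.8, 53.6], [25.0, 40.4, 91.3], [54.7, 54.7, 92.7]]
```

View pics/w4.png

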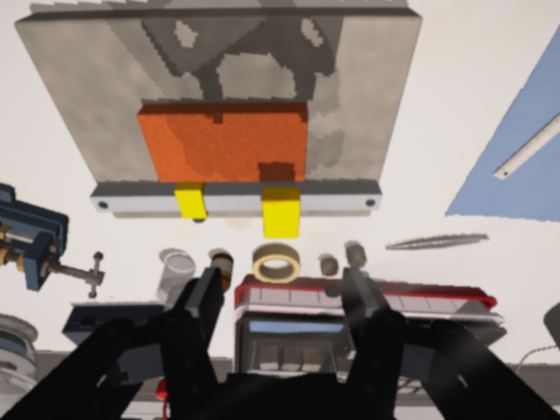

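The wrist view shows the spacer upright in the gap: head at (282,212), head top z ≈ 92 mm, so it stands on the slab. The tile is at (225,145) with its near edge free. Next I'll set up the push.

```bash
python3 - <<'E'
from h import *
t=np.radians(TH); y=np.array([-np.sin(t),np.cos(t),0]); z=np.array([0,0,-1.]); Rm=np.c_[np.cross(y,z),y,z]
print(slabpt(-75,-2,.11)); delta(slabpt(-75,-2,.12),Rm)
E
```

```text
[0.40822107 0.25815075 0.11      ]
shift mm [ 82.6 -42.5  20. ] rotvec deg [ 0.3 27.1 -0.3]
```

play_rows([
  [[15,-8,0,0,3,0],[35,-18,2,0,9,0],[55,-28,6,0,15,0],[72,-37,12,0,21,0],[83,-43,20,0,27,0],[83,-43,20,0,27,0],[83,-43,20,0,27,0],[83,-43,20,0,27,0],[83,-43,20,0,27,0],[83,-43,20,0,27,0]],
], claw=-1)

```text
time: 10.9
tool_pos: [0.4077, 0.2577, 0.1191]
tool_rot: [0.001, -0.045, 0.999, 0.002]
contact_force: [-0.2, 0.2, 0.0]
gripper_width: -0.0
grasp_force: 0.0
```

```bash
python3 - <<'E'
from h import *
t=np.radians(TH); y=np.array([-np.sin(t),np.cos(t),0]); z=np.array([0,0,-1.]); Rm=np.c_[np.cross(y,z),y,z]
delta(slabpt(-75,-2,.038),Rm); s=manip.state(); print(s["joint_pos"].round(2),s["gripper_width"],s["contact_force"],s["time"])
E
```

```text
shift mm [-0.4  0.  81.1] rotvec deg [ 0.3  0.1 -0.2]
[ 0.41 -0.2   2.05  0.    1.29 -1.26] -0.00028316403617063943 [-0.22819794  0.16524574  0.00493696] 10.9
```

play_rows([
  [[0,0,20,0,0,0],[0,0,42,0,0,0],[0,0,62,0,0,0],[0,0,76,0,0,0],[0,0,81,0,0,0],[-3,0,81,0,0,0],[-9,0,81,0,0,0],[-15,0,81,0,0,0],[-20,0,81,0,0,0],[-20,0,81,0,0,0],[-20,0,81,0,0,0]],
])

```text
time: 11.82
tool_pos: [0.4287, 0.2596, 0.0384]
tool_rot: [0.001, -0.045, 0.999, 0.002]
contact_force: [0.4, -0.1, 0.5]
gripper_width: -0.0
grasp_force: 0.0
```

play_rows([
  [[-1,0,0,0,0,0],[-2,0,0,0,0,0],[-3,0,0,0,0,0],[-4,0,0,0,0,0],[-5,0,0,0,0,0],[-6,0,0,0,0,0],[-6,0,0,0,0,0]],
])

```text
time: 12.4
tool_pos: [0.4339, 0.26, 0.0376]
tool_rot: [0.0, -0.045, 0.999, 0.002]
contact_force: [-0.0, 0.3, -0.2]
gripper_width: 0.004
grasp_force: 0.0
```

play_rows([
  [[-0.5,0,0,0,0,0],[-1,0,0,0,0,0],[-1.5,0,0,0,0,0],[-2,0,0,0,0,0],[-2.5,0,0,0,0,0],[-3,0,0,0,0,0],[-3,0,0,0,0,0]],
])

```text
time: 12.98
tool_pos: [0.4364, 0.2602, 0.0374]
tool_rot: [-0.0, -0.045, 0.999, 0.002]
contact_force: [-1.9, 0.5, 0.5]
gripper_width: -0.004
grasp_force: 0.7
```

play_rows([
  [[-0.5,0,0,0,0,0],[-1,0,0,0,0,0],[-1.5,0,0,0,0,0],[-2,0,0,0,0,0],[-2,0,0,0,0,0]],
])

```text
time: 13.4
tool_pos: [0.4387, 0.2603, 0.0374]
tool_rot: [-0.0, -0.045, 0.999, 0.002]
contact_force: [-0.8, -1.0, -0.0]
gripper_width: -0.005
grasp_force: 0.6
```

play_rows([
  [[-0.5,0,0,0,0,0],[-1,0,0,0,0,0],[-1.5,0,0,0,0,0],[-2,0,0,0,0,0],[-2,0,0,0,0,0]],
])

```text
time: 13.82
tool_pos: [0.4407, 0.2605, 0.0375]
tool_rot: [0.0, -0.045, 0.999, 0.002]
contact_force: [-0.9, -0.2, -0.2]
gripper_width: -0.001
grasp_force: 0.7
```

play_rows([
  [[-0.4,0,0,0,0,0],[-0.8,0,0,0,0,0],[-1.2,0,0,0,0,0],[-1.2,0,0,0,0,0]],
])

```text
time: 14.15
tool_pos: [0.442, 0.2607, 0.0376]
tool_rot: [0.0, -0.045, 0.999, 0.002]
contact_force: [-2.2, -1.2, -0.1]
gripper_width: -0.002
grasp_force: 0.7
```

play_rows([
  [[-0.3,0,0,0,0,0],[-0.6,0,0,0,0,0],[-0.9,0,0,0,0,0],[-0.9,0,0,0,0,0]],
])

```text
time: 14.48
tool_pos: [0.4424, 0.2609, 0.0375]
tool_rot: [-0.001, -0.045, 0.999, 0.002]
contact_force: [-3.8, 0.1, 0.3]
gripper_width: -0.001
grasp_force: 2.0
```

play_rows([
  [[-0.3,0,0,0,0,0],[-0.6,0,0,0,0,0],[-0.6,0,0,0,0,0]],
])

```text
time: 14.73
tool_pos: [0.4424, 0.2608, 0.0375]
tool_rot: [-0.001, -0.045, 0.999, 0.002]
contact_force: [-6.4, 0.3, 3.3]
gripper_width: 0.002
grasp_force: 3.3
```

play_rows([
  [[-0.3,0,0,0,0,0],[-0.6,0,0,0,0,0],[-0.9,0,0,0,0,0],[-0.9,0,0,0,0,0],[-0.9,0,0,0,0,0]],
])

```text
time: 15.15
tool_pos: [0.4424, 0.2608, 0.0373]
tool_rot: [-0.002, -0.045, 0.999, 0.002]
contact_force: [-9.4, -0.8, 4.7]
gripper_width: -0.001
grasp_force: 4.5
```

```bash
python3 - <<'E'
from h import *
im,d,C=grab("top","t5"); im2,d2,C2=grab("wrist","w5"); im3,d3,C3=grab("scene","s5")
s=manip.state(); print(s["contact_force"],s["tool_pos"],s["time"])
a=cv2.resize(im[185:285,140:290],(400,267),interpolation=2); b=cv2.resize(im3[155:255,180:330],(400,267),interpolation=2)
cv2.imwrite("pics/comb5.png",np.vstack([np.hstack([a,b]),np.hstack([cv2.resize(im2,(400,300)),cv2.resize(im2[150:330,100:340],(400,300))])]))
E
python3 m2.py w5
```

```text
[-8.77239195 -1.22476005  4.74891768] [0.44237977 0.26079264 0.03725525] 15.3
tile top z 49.41964321754121 x/y 0.5,99.5% [[-54.3, -67.1], [8.9, 60.8]]
((-21.876976013183594, -3.1682281494140625), (129.66033935546875, 65.6155776977539), 89.70134735107422)
bar z nan
  return _methods._mean(a, axis=axis, dtype=dtype,
  ret = ret.dtype.type(ret / rcount)
```

View pics/comb5.png

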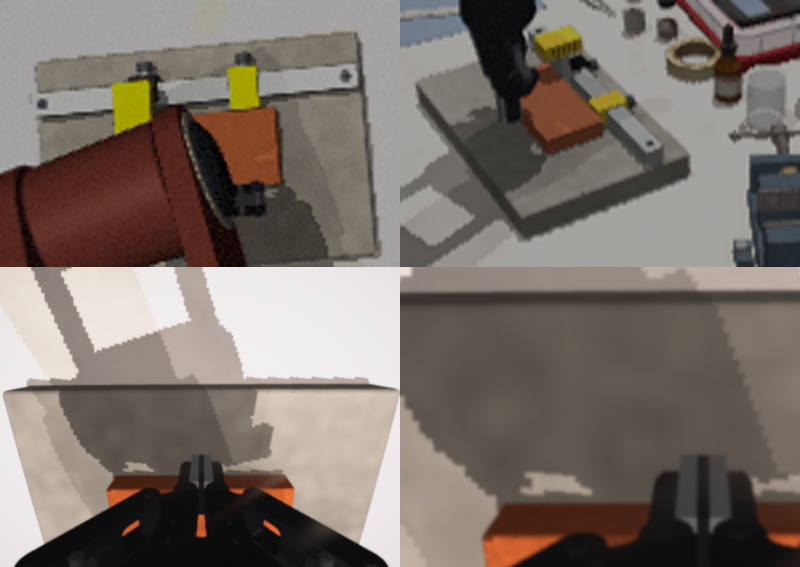

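The combined view shows the tile pushed up against the yellow nose (top-left, (243,100)) and the spacer standing at (132,105). The wrist numbers for the tile's x look odd, so I'll check parallelism and that offset from the edge lines.

```bash
python3 - <<'E'
from h import *
t=np.radians(TH); ex,ey=np.array([np.cos(t),np.sin(t)]),np.array([-np.sin(t),np.cos(t)])
def sl(p): return np.c_[(p[:,:2]-SL)@ex,(p[:,:2]-SL)@ey]*1000
for n in("w5","t5"):
    im,d,C=load(n); hsv=cv2.cvtColor(im,cv2.COLOR_BGR2HSV); H,S,V=[hsv[...,i].astype(int) for i in range(3)]
    P=cloud(d,C); q=sl(P.reshape(-1,3)); Q=np.c_[q,P[...,2].ravel()*1000].reshape(420,560,3)
    m=(H<14)&(S>120)&(abs(Q[...,0])<75)&(abs(Q[...,1])<90)&(Q[...,2]>25)&(Q[...,2]<60)
    print(n,m.sum(),"tile cols/rows",np.percentile(np.argwhere(m),[1,99],axis=0).tolist())
    tp=m&(Q[...,2]>47.5)
    for y in range(-65,66,10):
        s=tp&(abs(Q[...,1]-y)<4)
        if s.sum()>10: print(y,np.percentile(Q[s][:,0],[1,99]).round(1),np.median(Q[s][:,2]).round(1),end=" | ")
    print()
    slab=(abs(Q[...,2]-29.5)<3)&(abs(Q[...,1])<130)&(Q[...,0]<-40)&(Q[...,0]>-110)
    for y in(-110,-60,0,60,110):
        s=slab&(abs(Q[...,1]-y)<5)
        if s.sum()>5: print(y,np.percentile(Q[s][:,0],1).round(1),end=" | ")
    print()
im,d,C=load("s5"); hsv=cv2.cvtColor(im,cv2.COLOR_BGR2HSV); H,S,V=[hsv[...,i].astype(int) for i in range(3)]
P=cloud(d,C); Q=np.c_[sl(P.reshape(-1,3)),P[...,2].ravel()*1000].reshape(420,560,3)
m=(H<14)&(S>120)&(abs(Q[...,0])<60)&(abs(Q[...,1])<90)&(Q[...,2]>46)&(Q[...,2]<55)
print("scene tile",m.sum(),[(y,np.percentile(Q[m&(abs(Q[...,1]-y)<5)][:,0],[2,98]).round(1).tolist()) for y in range(-55,56,10) if (m&(abs(Q[...,1]-y)<5)).sum()>5])
E
```

```text
w5 5251 tile cols/rows [[292.0, 152.5], [374.0, 408.0]]
-65 [-31.6 -17.3] 49.4 | -55 [-31.4   5.6] 49.4 | -45 [-31.6  -1.2] 49.0 | -35 [-31.9 -29.9] 48.6 | -25 [-32.1 -27.9] 49.0 | -5 [-9.8 10.2] 49.6 | 15 [-31.7 -28.9] 48.5 | 25 [-31.8 -27.1] 49.0 | 35 [-31.7 -30.8] 48.0 | 45 [-31.5   3.1] 49.5 | 55 [-31.4   9. ] 49.5 | 
-110 -95.8 | -60 -95.6 | 0 -95.4 | 60 -95.4 | 110 -95.6 | 
t5 651 tile cols/rows [[226.0, 215.0], [253.0, 244.0]]
-65 [-28.1  34.3] 50.2 | -55 [-29.5  33.4] 50.3 | -45 [-26.   33.9] 50.4 | -35 [-25.4  33. ] 50.4 | -25 [-23.2  33.6] 49.9 | -15 [10.3 34.4] 50.2 | -5 [24.2 33.4] 50.9 | 
-110 -92.7 | -60 -92.6 | 60 -92.8 | 
scene tile 475 [(-55, [-27.3, 33.3]), (-45, [-29.7, 34.4]), (-35, [-28.0, 35.0]), (-25, [-28.8, 33.7]), (-15, [-28.5, 34.5]), (-5, [-22.9, 32.2]), (5, [-21.6, 33.5]), (15, [-18.3, 35.4]), (25, [3.2, 34.1]), (35, [10.1, 34.5]), (45, [17.1, 33.3]), (55, [20.6, 33.9])]
```

The tile's near edge sits at x ≈ -31.5 at both ends, parallel to the bar and exactly where flush contact on both sides should put it. I'll raise the push slightly for margin and let it settle.

play_rows([
  [[-0.3,0,0,0,0,0],[-0.6,0,0,0,0,0],[-0.6,0,0,0,0,0],[-0.6,0,0,0,0,0],[-0.6,0,0,0,0,0],[-0.6,0,0,0,0,0],[-0.6,0,0,0,0,0],[-0.6,0,0,0,0,0]],
])

```text
time: 15.97
tool_pos: [0.4424, 0.2608, 0.0371]
tool_rot: [-0.003, -0.045, 0.999, 0.002]
contact_force: [-10.3, -0.9, 5.3]
gripper_width: -0.0
grasp_force: 5.3
```

play_rows([
  [[0,0,0,0,0,0],[0,0,0,0,0,0],[0,0,0,0,0,0],[0,0,0,0,0,0],[0,0,0,0,0,0],[0,0,0,0,0,0]],
])

```text
time: 16.47
tool_pos: [0.4424, 0.2608, 0.0371]
tool_rot: [-0.003, -0.045, 0.999, 0.002]
contact_force: [-10.3, -0.5, 5.6]
gripper_width: 0.001
grasp_force: 5.3
```

```bash
python3 -c "
from plant import order
print(order.job_done())"
```

```text
the job is handed in; nothing more can be done
None
```

The job is handed in: the spacer stands upright on the slab in the gap in front of the black clip, released, and the tile is held flush against the yellow nose and the spacer with a steady push of about 10 N (16.5 s on the robot's clock).

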